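# Back off the book press by one turn

## Task

The glue of the book in the press has set: open the press by exactly one full turn of its hand wheel. Push the wheel's upright handle round anticlockwise (seen from above) with the fingertips, all the way round until the handle is back where it started, then stop and move clear. Only push it: do not take the handle between the fingers, and leave the book and everything else on the bench where it is.

Things in the scene. Friction and masses are not known exactly. Their poses are not given: they have to be found in the camera images.
- press: bench book press, fixed to the bench, somewhere in front of the robot and somewhat turned: plywood base 270 x 270 x 30 mm, two steel columns 24 mm thick on its y axis at +-105 mm, a grey crossbeam (55 along x, 260 along y) from 140 to 175 mm above the bench, above it the level dark steel hand wheel. Origin at the centre of the base's underside, z up.
- platen: aluminium pressing plate 170 x 165 x 18 mm under the beam, origin under its centre, 66 mm above the bench at wheel angle 0; it lifts 12 mm per anticlockwise turn. Its bare steel screw, 18 mm thick, rises through the wheel's hub; the screw's end stands 239 mm above the bench at wheel angle 0 and rises to about 254 mm.
- axle (a point): the centre of the hand wheel, on its upright axis, 195 mm above the bench. The wheel has four spokes; its rim's centre line has radius 75 mm, the round rim bar is 16 mm thick, so the rim's top is 203 mm above the bench and the wheel measures 166 mm across.
- handle (a point): the middle of the wheel's only handle: an upright round wooden grip, 24 to 26 mm in diameter, standing on the rim at the end of one spoke, 75 mm from the wheel's axis. This point is on the grip's axis, 235 mm above the bench; the wood runs from 209 to 269 mm above the bench. It goes round with the wheel; the grip also spins freely on its own pin.
- grip: the same wooden handle as a body; origin on its axis 201 mm above the bench, just under the top of the rim; its own yaw says nothing, as it spins freely on its pin.
- wheel (a joint): angle of the hand wheel in rad, growing anticlockwise seen from above; starts anywhere from -1.2 to 1.2, and one full turn adds 6.28. At 0 the handle points along the press's -x. No stop within the turns needed. It turns stiffly (about 0.25 Nm, some 3 to 4 N at the handle), stays where it is left and does not coast.
- book: green hardback book, 190 x 135 x 30 mm, loose under the platen on the press's base; origin at the centre of its underside. Stays where it is.
- mug: white mug, 80 mm wide, 95 mm tall, loose beside the press, origin under its centre. Stays where it is.
- gluejar: white jar with grey lid, 64 mm wide, 85 mm tall, loose beside the press, origin under its centre. Stays where it is.
- wrench: steel wrench, 180 mm long, lying loose beside the press, origin at the underside. Stays where it is.
- tape: empty cardboard tape roll, 90 mm wide, 24 mm tall, lying flat and loose beyond the press, origin under its centre. Stays where it is.
- phone: black handset, 150 x 50 x 22 mm, lying loose at the left of the bench, origin under its centre. Stays where it is.
- screwdriver: screwdriver lying loose at the right of the bench. Stays where it is.

How it is judged:
On the way, in this order (a step that is already met when the one before it is completed fails the run):
1. the fingers push the handle through the far part of its circle (over 120 mm from its start) (distance of handle from where it was at the start of the episode above 0.12 m and value of joint wheel between 0.5 and 5.8 rad and contact force between the fingers and grip above 0.3 N).
2. the fingers push the handle on through the last quarter of the same turn (again under 90 mm from its start) (distance of handle from where it was at the start of the episode below 0.09 m and value of joint wheel above 3.1 rad and contact force between the fingers and grip above 0.3 N).
At the end, for the whole second after the job is handed in: the wheel has made one anticlockwise turn: the handle stands within 16 mm (about 12 degrees) of where it started, the joint one turn on (not none, not two), at rest; book and bystanders within 30 mm of their places (distance of handle from where it was at the start of the episode below 0.016 m and value of joint wheel between 4.8 and 7.75 rad and velocity of joint wheel between -0.05 and 0.05 rad/s and distance of each of book, mug, gluejar, wrench, tape, phone, screwdriver from where it was at the start of the episode below 0.03 m); the robot touches nothing.
It fails at once if the handle is taken between the fingers (the grasp point within 10 mm of its axis, below its top) (horizontal distance between the grasp point and handle below 0.01 m and z of the grasp point in the frame of handle below 0.03 m).
It fails at once if the wheel is turned the wrong way, or far past one turn (value of joint wheel below -1.9 rad or value of joint wheel above 8.2 rad).
It fails at once if the book or a bystander is lifted, carried or pushed away (distance of any of book, mug, gluejar, wrench, tape, phone, screwdriver from where it was at the start of the episode above 0.03 m).
It also fails if it takes over 61 s, if anything falls off the work surface, if the arm or the gripper's body presses on something with over 40 N, if the wrist force passes 120 N, or if a joint passes its speed limit or range.

## Robot

A 6-joint arm with a two-finger parallel gripper is mounted at the origin on the work surface. World frame = base frame: x ahead of the robot, y to its left, z up, the work surface at z = 0. Lengths are in m, angles in rad, forces in N, time in s.
With the tool pointing down it reaches from about 0.35 to 0.925 m from the base axis. Payload 6.4 kg.
Tool frame: the origin (TCP) lies on the centre line of the jaws, within the pads' length; the fingertips stand ahead of it and the grasp point (between the pads) is the TCP (robot.finger_overhang is the z of the fingertips in the tool frame, in m); z points along the fingers, y is the direction in which the jaws open and shut (so a half turn about z gives the same grasp; the last joint's range is limited). The gripper opens to 94 mm and grips with 3 to 60 N. Pads are 16 mm wide; open, the fingers measure 119 mm over their backs; the gripper's body (75 mm by 177 mm) begins 78 mm behind the grasp point.
Start: joints at [0.951, 0.245, 1.558, -0, 1.339, -0.174], TCP at [0.28, 0.586, 0.224] pointing down, gripper open.
Joint ranges: [-3.13, 3.13], [-1.02, 2.26], [0.13, 2.54], [-0.95, 4.09], [0.21, 2.88], [-2.74, 2.74]. Speed limits (rad/s): [2.57, 2.57, 3.14, 3.14, 3.14, 3.14].

## Interface

Orientations are given as a unit quaternion [x, y, z, w].
In Python, from cell import robot gives the robot as it stands. The module is installed in compiled form; this text tells all that it offers.
- The arm moves only by the shell command python3 -m inch 'ROWS' [FORCE]. ROWS is JSON, a list of rows, each an object of numbers: "claw": the opening, from 0 (shut) to 1 (fully open); "tx", "ty", "tz": the shift along the tool's x, y, z in cm; "twist": the turn about the tool's z in degrees. In form: [{"claw": .., "tx": .., "ty": .., "tz": .., "twist": ..}, ...]. A call has 1 to 20 rows; each row shifts and turns the commanded pose from where the row before left it, along the tool's axes as they then stand; what a row does not reach is not made up. A row lasts 1/12 s, in which the tool goes at most 41.7 mm and 7.16 degrees, less where a joint would pass 70% of its speed; a pose out of reach is approached as far as the arm can. A call with a gripper value outside its range is refused whole. The fingers move at their own pace and stop on an object; FORCE is the grip in N (left out, the last holds). Time passes only in rows, so rows that do not move let the fingers close. It gives the time, the measured TCP pose, the force and the opening at its end, in the units of the state.
- robot.get_state(): the state, without advancing time (a new reading comes with each control period).
- robot.read_camera(name): name is "scene" or "top" or "wrist"; returns the picture (480x640x3 uint8, red, green, blue); there is no depth.
- robot.camera_model(name): a dict with "fx", "fy", "cx", "cy" (pixels), "R" (3x3) and "t" (3): a world point X has camera coordinates R X + t; the wrist camera has in their place "hand_eye" (4x4, takes a point from camera to tool coordinates, whose origin is the TCP and whose axes are the flange's). Camera axes: x right, y down, z forward; pixel columns grow to the right and rows downward; lengths in m; the calibration is good to about 2 mm. A picture is of the moment at which its call begins: read the wrist's pose just before it. camera_model takes no time and is no camera call.
- robot.hand_in(): hands the job in, once; it reports no verdict.
The state is a dict: "clock": time; "qpos": joint angles; "qvel": joint speeds; "effort": joint torques, N m; "position": TCP position; "tcp_rot": TCP orientation; "contact_force": force on the tool from outside, world axes, zero at the start; "moment": the same for the moment, N m; "finger_gap": finger opening in m.
Only numpy, scipy, OpenCV 4.12 (cv2) and the standard library are available. Lean on these libraries where they do the work, as an engineer would, in place of code of your own. Each camera call takes 0.05 s, during which the arm holds its last target.

## Working session

There is one attempt and no reset: what is moved stays moved. The work goes in short steps, Python scripts to look and compute and a shell command to move; the robot and the scene stay as the last step left them, time stands still between calls to the robot, and variables do not carry over. Pictures are saved under pics/ and viewed, and the job is handed in when it is done.

```bash
mkdir -p pics; python3 - <<'E'
from cell import robot
import cv2,numpy as np
s=robot.get_state();print(s, robot.finger_overhang)
for n in("scene","top","wrist"):
    im=robot.read_camera(n);cv2.imwrite(f"pics/{n}0.png",im[:,:,::-1]);m=robot.camera_model(n);print(n,m)
E
```

```text
{'clock': 0.0, 'qpos': array([ 9.50902904e-01,  2.45778376e-01,  1.55901145e+00,  3.60300082e-05,
        1.33868089e+00, -1.74089673e-01]), 'qvel': array([ 0.00012905, -0.0007408 ,  0.0006386 , -0.00170878,  0.000381  ,
        0.00083988]), 'effort': array([ 7.20396542e-05, -4.15819466e+01, -3.14608240e+01,  6.84618973e-02,
        3.32604535e-02, -1.77663155e-04]), 'position': array([0.27991843, 0.58601772, 0.22336954]), 'tcp_rot': array([ 2.21064593e-01,  9.75258716e-01, -8.59225248e-04, -3.79237578e-04]), 'contact_force': array([-0.94939863,  0.38870878,  0.55945722]), 'moment': array([ 0.01257122, -0.0207261 , -0.01241426]), 'finger_gap': 0.09390861791149674} 0.019
scene {'fx': 534.4809658107944, 'fy': 534.4809658107944, 'cx': 326.6698222146088, 'cy': 241.94442078259462, 'R': array([[-0.56077013,  0.82793137, -0.00815539],
       [ 0.62692943,  0.41815346, -0.65734859],
       [-0.54082932, -0.37373431, -0.75354251]]), 't': array([ 0.30334799, -0.25382121,  1.8568389 ])}
top {'fx': 593.7955176201315, 'fy': 593.7955176201315, 'cx': 321.6523978796121, 'cy': 236.67810672852488, 'R': array([[ 0.00385179, -0.99997895, -0.00522059],
       [-0.99099843, -0.00311848, -0.1338372 ],
       [ 0.13381811,  0.00568911, -0.99098958]]), 't': array([-0.00353039,  0.57210944,  1.68003526])}
wrist {'fx': 372.5893698807339, 'fy': 372.5893698807339, 'cx': 316.93940089453747, 'cy': 239.63561458194272, 'hand_eye': array([[-6.58393393e-06, -9.68674793e-01, -2.48332730e-01,
         7.17314063e-02],
       [ 9.99999746e-01,  1.70537772e-04, -6.91731504e-04,
         1.12658469e-03],
       [ 7.12412982e-04, -2.48332672e-01,  9.68674546e-01,
        -1.59520388e-01],
       [ 0.00000000e+00,  0.00000000e+00,  0.00000000e+00,
         1.00000000e+00]])}
```

View pics/scene0.png

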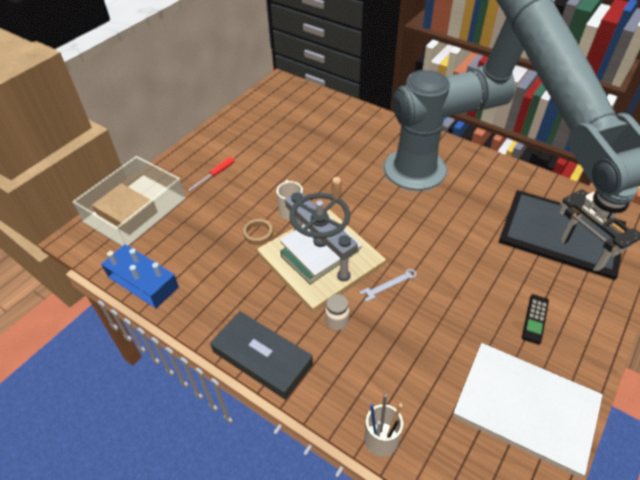

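View pics/top0.png

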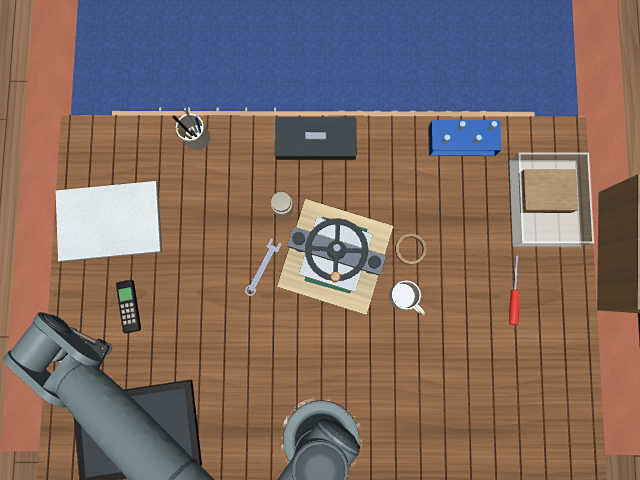

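View pics/wrist0.png

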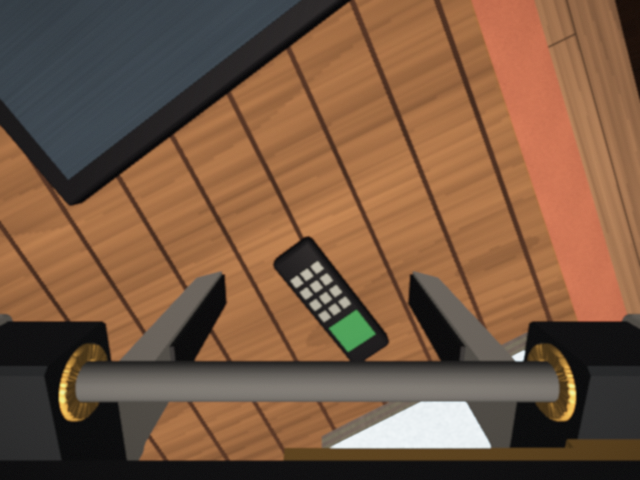

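The scene and top views show the press near top pixel (336,250). The handle (orange) is at about (335,277) in the top view and (336,185) in the scene view. The mug is on the right and the wrench and jar on the left. Next I'll measure these.

```bash
cat > h.py <<'E'
import numpy as np,cv2
from cell import robot
from scipy.spatial.transform import Rotation as Ro
def ext(n,s=None):
    m=robot.camera_model(n)
    K=(m["fx"],m["fy"],m["cx"],m["cy"])
    if "R" in m: return K,np.array(m["R"]),np.array(m["t"])
    T=np.eye(4);T[:3,:3]=Ro.from_quat(s["tcp_rot"]).as_matrix();T[:3,3]=s["position"]
    W=np.linalg.inv(T@np.array(m["hand_eye"]));return K,W[:3,:3],W[:3,3]
def ray(n,uv,s=None):
    K,R,t=ext(n,s);d=R.T@np.array([(uv[0]-K[2])/K[0],(uv[1]-K[3])/K[1],1]);return -R.T@t,d
def onz(n,uv,z,s=None):
    o,d=ray(n,uv,s);return o+d*(z-o[2])/d[2]
def tri(rays):
    A=0;b=0
    for o,d in rays:
        d=d/np.linalg.norm(d);P=np.eye(3)-np.outer(d,d);A=A+P;b=b+P@o
    return np.linalg.solve(A,b)
def proj(n,X,s=None):
    K,R,t=ext(n,s);c=R@np.array(X)+t;return np.array([K[0]*c[0]/c[2]+K[2],K[1]*c[1]/c[2]+K[3]])
E
python3 - <<'E'
import cv2
a=cv2.imread('pics/top0.png')[190:330,260:440];cv2.imwrite('pics/topz.png',cv2.resize(a,None,fx=4.2,fy=4.2,interpolation=2))
a=cv2.imread('pics/scene0.png')[160:310,250:430];cv2.imwrite('pics/scz.png',cv2.resize(a,None,fx=4,fy=4,interpolation=2))
E
```

```text
(no output)
```

View pics/topz.png

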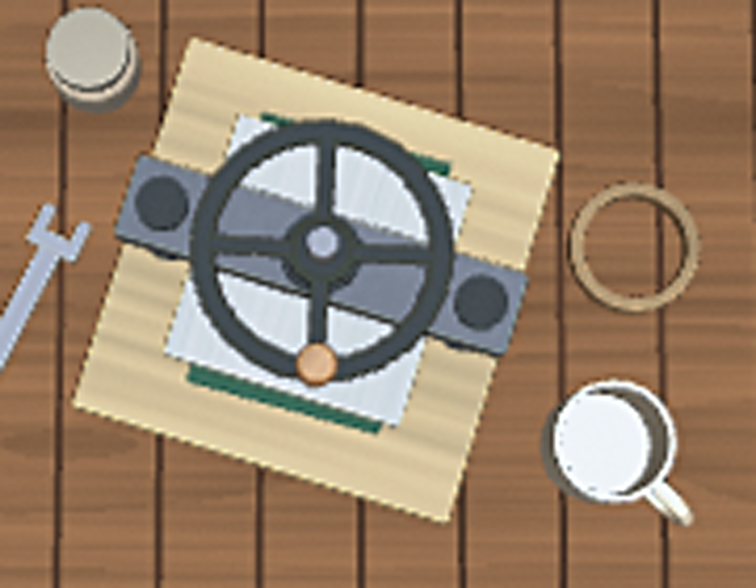

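View pics/scz.png

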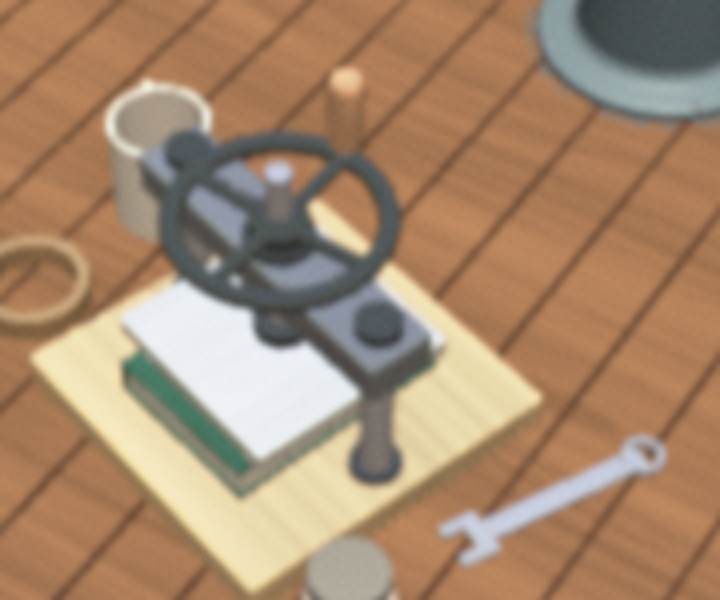

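Top view: handle top at about (335.5,276.4), screw end at about (336.9,247.6), rim centre at about (336.5,249.9). Scene view: handle top at about (336.8,180.2), screw end at about (319.5,203.2).

```bash
python3 - <<'E'
from h import *
im=cv2.imread('pics/top0.png');h=cv2.cvtColor(im,cv2.COLOR_BGR2HSV)
roi=h[265:290,322:350];m=((roi[...,0]<18)&(roi[...,1]>70)&(roi[...,2]>150)).astype(np.uint8)
n,l,st,c=cv2.connectedComponentsWithStats(m);print(st,c+[322,265])
g=cv2.cvtColor(im,cv2.COLOR_BGR2GRAY)
# rim outer contour: dark mask
m=(g<75).astype(np.uint8);m[:190]=0;m[320:]=0;m[:,:265]=0;m[:,430:]=0
cs,_=cv2.findContours(m,cv2.RETR_EXTERNAL,cv2.CHAIN_APPROX_NONE)
c=max(cs,key=cv2.contourArea);print(len(c),cv2.boundingRect(c),cv2.fitEllipse(c))
ce=cv2.fitEllipse(c)[0]
for z in(.19,.195,.2):print(z,onz("top",ce,z))
ht=tri([ray("top",(335.5,276.4)),ray("scene",(336.8,180.2))]);sc=tri([ray("top",(336.9,247.6)),ray("scene",(319.5,203.2))])
print("handle",ht,onz("top",(335.5,276.4),.269),onz("scene",(336.8,180.2),.269));print("screw",sc,onz("top",(336.9,247.6),.24),onz("scene",(319.5,203.2),.24))
d=ht-sc;print(np.linalg.norm(d[:2]),np.degrees(np.arctan2(d[1],d[0])))
E
```

```text
[[  0   0  28  25 633]
 [  9   7   9   9  67]] [[335.55292259 277.09952607]
 [335.         276.05970149]]
376 (294, 219, 74, 62) ((335.048583984375, 247.735107421875), (56.72080993652344, 61.383914947509766), 92.45359802246094)
0.19 [ 0.52242526 -0.03773738  0.19      ]
0.195 [ 0.52184428 -0.0376522   0.195     ]
0.2 [ 0.52126331 -0.03756701  0.2       ]
handle [ 0.44077311 -0.03548882  0.26378093] [ 0.4417075  -0.03757016  0.269     ] [ 0.44441377 -0.03011246  0.269     ]
screw [ 0.5162151  -0.03985943  0.23703651] [ 0.51697686 -0.04159633  0.24      ] [ 0.5176909  -0.03622706  0.24      ]
0.07556849046608964 176.6843643934171
```

```bash
python3 -m inch '[{"tz":-4,"twist":-6.4},{"tz":-4,"twist":-6.4},{"tz":-4,"twist":-6.4},{"tz":-4,"twist":-6.3},{"tz":-4},{"tz":-3},{"tz":0}]'; python3 -c "
from h import *
s=robot.get_state();print(s['position'],Ro.from_quat(s['tcp_rot']).as_matrix().round(3))"
```

```text
[0.28001432 0.58612321 0.22361957] [[-0.902  0.431 -0.001]
 [ 0.431  0.902 -0.001]
 [ 0.    -0.001 -1.   ]]invalid input at $[0]: expected keys claw, tx, ty, tz, twist
```

All keys are required in every row.

```bash
python3 -m inch '[{"claw":1,"tx":0,"ty":0,"tz":-4,"twist":-6.4},{"claw":1,"tx":0,"ty":0,"tz":-4,"twist":-6.4},{"claw":1,"tx":0,"ty":0,"tz":-4,"twist":-6.4},{"claw":1,"tx":0,"ty":0,"tz":-4,"twist":-6.3},{"claw":1,"tx":0,"ty":0,"tz":-4,"twist":0},{"claw":1,"tx":0,"ty":0,"tz":-3,"twist":0},{"claw":1,"tx":0,"ty":0,"tz":0,"twist":0}]'; python3 -c "
from h import *
s=robot.get_state();print(s['position'],Ro.from_quat(s['tcp_rot']).as_matrix().round(3),s['qpos'])"
```

```text
clock: 0.73
position: [0.281, 0.5875, 0.4634]
tcp_rot: [0.0, 1.0, 0.005, 0.004]
contact_force: [-0.2, 0.1, 1.5]
finger_gap: 0.094
[0.2809752  0.58754022 0.46335378] [[-1.     0.001  0.008]
 [ 0.001  1.     0.011]
 [-0.008  0.011 -1.   ]] [ 9.50947046e-01  1.59116345e-01  1.23226213e+00  2.01233231e-05
  1.73695534e+00 -6.19183631e-01]
```

```bash
python3 -m inch '[{"claw":1,"tx":-1,"ty":-3.1,"tz":0,"twist":0},{"claw":1,"tx":-1,"ty":-3.1,"tz":0,"twist":0},{"claw":1,"tx":-1,"ty":-3.1,"tz":0,"twist":0},{"claw":1,"tx":-1,"ty":-3.1,"tz":0,"twist":0},{"claw":1,"tx":-1,"ty":-3.1,"tz":0,"twist":0},{"claw":1,"tx":-1,"ty":-3.1,"tz":0,"twist":0},{"claw":1,"tx":-1,"ty":-3.1,"tz":0,"twist":0},{"claw":1,"tx":-1,"ty":-3.1,"tz":0,"twist":0},{"claw":1,"tx":-1,"ty":-3.1,"tz":0,"twist":0},{"claw":1,"tx":-1,"ty":-3.1,"tz":0,"twist":0},{"claw":1,"tx":-1,"ty":-3.1,"tz":0,"twist":0},{"claw":1,"tx":-1,"ty":-3.1,"tz":0,"twist":0},{"claw":1,"tx":-1,"ty":-3.1,"tz":0,"twist":0},{"claw":1,"tx":-1,"ty":-3.1,"tz":0,"twist":0},{"claw":1,"tx":-1,"ty":-3.1,"tz":0,"twist":0},{"claw":1,"tx":-1,"ty":-3.1,"tz":0,"twist":0},{"claw":1,"tx":-1,"ty":-3.1,"tz":0,"twist":0},{"claw":1,"tx":-1,"ty":-3.1,"tz":0,"twist":0},{"claw":1,"tx":0,"ty":0,"tz":0,"twist":0},{"claw":1,"tx":0,"ty":0,"tz":0,"twist":0}]'; python3 -c "
from h import *
s=robot.get_state();print(s['position'],s['tcp_rot'],s['qpos']);np.save('w1.npy',np.r_[s['position'],s['tcp_rot']])
cv2.imwrite('pics/w1.png',robot.read_camera('wrist')[:,:,::-1])"
```

```text
clock: 2.4
position: [0.4599, 0.0273, 0.4531]
tcp_rot: [0.002, 1.0, 0.0, -0.001]
contact_force: [-0.8, -0.4, -0.9]
finger_gap: 0.0942
[0.45985795 0.02733917 0.45309456] [ 1.87635584e-03  9.99997480e-01  3.61649243e-04 -1.17874513e-03] [-1.87707765e-01 -2.99737076e-01  1.68555530e+00  2.80173419e-04
  1.75822496e+00 -1.75469951e+00]
```

View pics/w1.png

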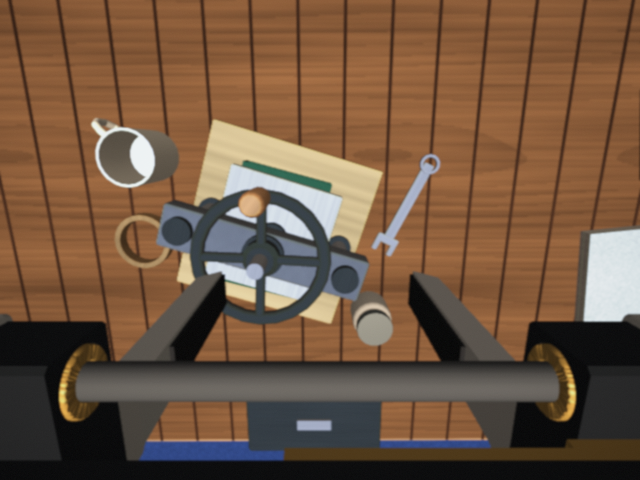

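The wrist view shows the handle top at about (251,204), the rim spanning roughly x 189–331 and y 189–324, and the screw end at about (255,271). I'll take a second viewpoint.

```bash
python3 -m inch '[{"claw":1,"tx":1.5,"ty":-3,"tz":0,"twist":0},{"claw":1,"tx":1.5,"ty":-3,"tz":0,"twist":0},{"claw":1,"tx":1.5,"ty":-3,"tz":0,"twist":0},{"claw":1,"tx":0,"ty":0,"tz":0,"twist":0},{"claw":1,"tx":0,"ty":0,"tz":0,"twist":0}]'; python3 -c "
from h import *
s=robot.get_state();print(s['position'],s['tcp_rot']);np.save('w2.npy',np.r_[s['position'],s['tcp_rot']])
cv2.imwrite('pics/w2.png',robot.read_camera('wrist')[:,:,::-1])
for k,(x,y) in {1:(180,140),2:(260,140)}.items():
  a=cv2.imread(f'pics/w{k}.png')[y:y+190,x:x+200];cv2.imwrite(f'pics/w{k}z.png',cv2.resize(a,None,fx=3,fy=3,interpolation=2))
"
```

```text
clock: 2.87
position: [0.4144, -0.0613, 0.4544]
tcp_rot: [0.001, 1.0, 0.0, 0.0]
contact_force: [0.1, -0.2, -0.1]
finger_gap: 0.094
[ 0.414386   -0.06128155  0.45444726] [8.33019802e-04 9.99999585e-01 1.35534221e-04 3.42980276e-04]
```

View pics/w2.png

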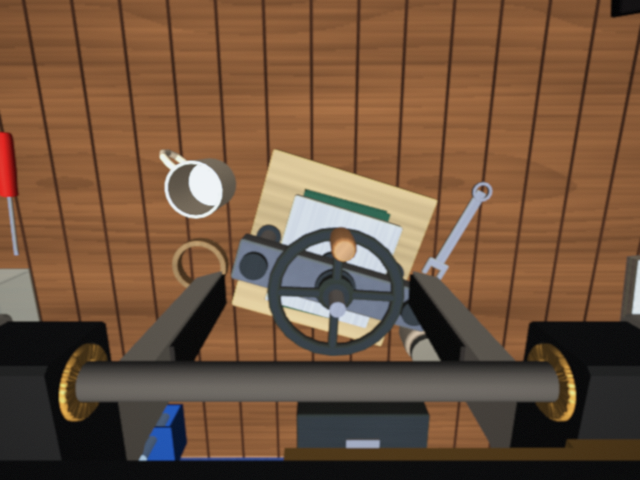

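View pics/w1z.png

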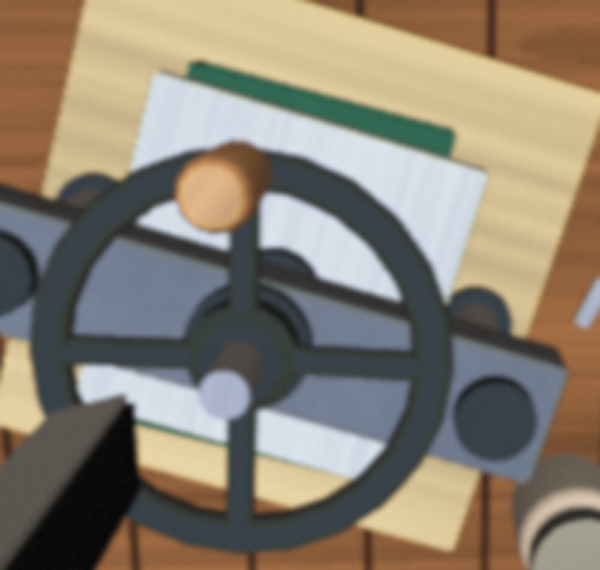

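View pics/w2z.png

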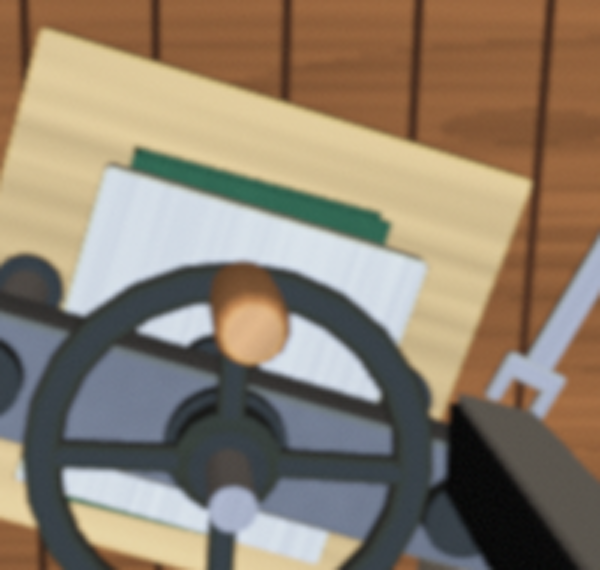

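```bash
python3 - <<'E'
from h import *
S={}
for k in(1,2):
    a=np.load(f'w{k}.npy');S[k]=dict(position=a[:3],tcp_rot=a[3:])
def show(n,a,b,t=None,z=None):
    r=[ray('wrist',a,S[1]),ray('wrist',b,S[2])]
    print(n,tri(r),'w1@z',onz('wrist',a,z,S[1]),'w2@z',onz('wrist',b,z,S[2]), 'top@z',onz('top',t,z) if t else '')
    return tri(r)
h=show('handle',(251.3,204.3),(343.7,249.7),(335.2,276.1),.269)
s=show('screw',(255.3,271.7),(337.7,309.3),(336.9,247.6),.239)
r=show('rim',(260.7,257),(336,291),(336.5,249.9),.195)
E
```

```text
handle [ 0.44337171 -0.03413546  0.26194098] w1@z [ 0.44201826 -0.03273683  0.269     ] w2@z [ 0.44162545 -0.03478655  0.269     ] top@z [ 0.44244885 -0.03682578  0.269     ]
screw [ 0.51970775 -0.03783415  0.23517998] w1@z [ 0.51848949 -0.03721766  0.239     ] w2@z [ 0.51781622 -0.03801719  0.239     ] top@z [ 0.5170933  -0.04161651  0.239     ]
rim [ 0.51566831 -0.03784737  0.1932349 ] w1@z [ 0.515617   -0.03781066  0.195     ] w2@z [ 0.51444453 -0.03773491  0.195     ] top@z [ 0.51614789 -0.04145895  0.195     ]
```

Agreed estimates: axle at about (0.5165, -0.038), handle at about (0.442, -0.0345), radius 75 mm. Two-view heights are 0.262 for the handle top and 0.235 for the screw end, within 7 mm of the text. I'll close the fingers and go above a point about 30° behind the handle.

```bash
python3 -m inch '[{"claw":0,"tx":-1.3,"ty":2.1,"tz":0,"twist":0},{"claw":0,"tx":-1.3,"ty":2.1,"tz":0,"twist":0},{"claw":0,"tx":-1.3,"ty":2.2,"tz":0,"twist":0},{"claw":0,"tx":0,"ty":0,"tz":2,"twist":0},{"claw":0,"tx":0,"ty":0,"tz":2,"twist":0},{"claw":0,"tx":0,"ty":0,"tz":2,"twist":0},{"claw":0,"tx":0,"ty":0,"tz":2,"twist":0},{"claw":0,"tx":0,"ty":0,"tz":0,"twist":0},{"claw":0,"tx":0,"ty":0,"tz":0,"twist":0},{"claw":0,"tx":0,"ty":0,"tz":0,"twist":0}]' 10; python3 -c "
from h import *
s=robot.get_state();print(s['position'],s['tcp_rot'],s['finger_gap'])
cv2.imwrite('pics/w3.png',robot.read_camera('wrist')[:,:,::-1])
cv2.imwrite('pics/t3.png',robot.read_camera('scene')[100:340,200:480,::-1].repeat(2,0).repeat(2,1))
"
```

```text
clock: 3.75
position: [0.4543, 0.0033, 0.3758]
tcp_rot: [-0.001, 1.0, -0.0, 0.001]
contact_force: [-0.8, 1.3, -0.4]
finger_gap: 0.0309
[0.45427981 0.00328374 0.37577589] [-5.73016906e-04  9.99999522e-01 -1.31857674e-04  7.80592876e-04] 0.030930848188582844
```

View pics/w3.png

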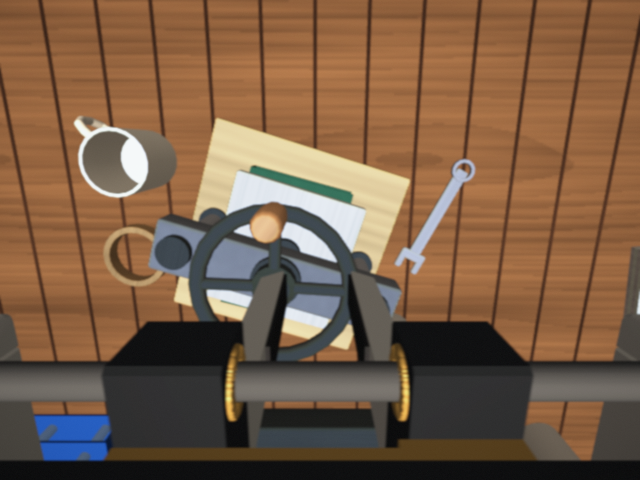

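View pics/t3.png

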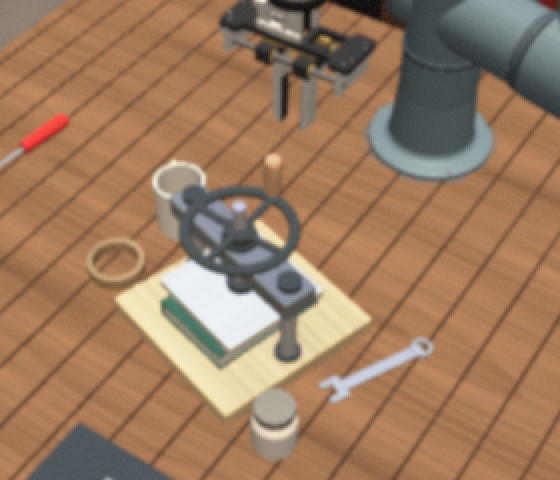

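The fingers are still closing, and the handle hasn't moved. I'll finish closing, descend, and build the path table.

```bash
python3 -m inch '[{"claw":0,"tx":0,"ty":0,"tz":0,"twist":0},{"claw":0,"tx":0,"ty":0,"tz":0,"twist":0},{"claw":0,"tx":0,"ty":0,"tz":0,"twist":0},{"claw":0,"tx":0,"ty":0,"tz":0,"twist":0},{"claw":0,"tx":0,"ty":0,"tz":2,"twist":0},{"claw":0,"tx":0,"ty":0,"tz":2,"twist":0},{"claw":0,"tx":0,"ty":0,"tz":2,"twist":0},{"claw":0,"tx":0,"ty":0,"tz":2,"twist":0},{"claw":0,"tx":0,"ty":0,"tz":2,"twist":0},{"claw":0,"tx":0,"ty":0,"tz":2,"twist":0},{"claw":0,"tx":0,"ty":0,"tz":1,"twist":0},{"claw":0,"tx":0,"ty":0,"tz":0,"twist":0},{"claw":0,"tx":0,"ty":0,"tz":0,"twist":0}]'; cat > plan.py <<'E'
from h import *
import sys
s=robot.get_state();R=Ro.from_quat(s['tcp_rot']).as_matrix()
c=np.array([.5165,-.038]);p=s['position'][:2];d=p-c
print('pos',s['position'].round(4),'gap',round(s['finger_gap'],4),'f',s['contact_force'].round(1),'r',np.hypot(*d).round(4),'ang',np.degrees(np.arctan2(d[1],d[0])).round(1),'q6',s['qpos'][5].round(2))
a0=np.degrees(np.arctan2(d[1],d[0]));n=int(sys.argv[1]);st=float(sys.argv[2])
a=np.radians(a0+st*np.arange(1,n+1));w=np.vstack([p,c+.075*np.c_[np.cos(a),np.sin(a)]])
D=np.diff(w,axis=0);t=np.c_[D,0*D[:,0]]@R*100
for i,x in enumerate(t):print(round(a0+st*(i+1),1),x.round(2))
E
python3 plan.py 18 7
```

```text
clock: 4.93
position: [0.4539, 0.0023, 0.2447]
tcp_rot: [0.0, 1.0, 0.0, -0.0]
contact_force: [0.7, 0.1, -0.2]
finger_gap: 0.0001
pos [0.4539 0.0023 0.2447] gap 0.0001 f [ 0.7  0.1 -0.2] r 0.0744 ang 147.2 q6 -1.82
154.2 [ 0.49 -0.77  0.  ]
161.2 [ 0.35 -0.85  0.  ]
168.2 [ 0.24 -0.88 -0.  ]
175.2 [ 0.13 -0.91 -0.  ]
182.2 [ 0.02 -0.92 -0.  ]
189.2 [-0.09 -0.91 -0.  ]
196.2 [-0.2  -0.89 -0.  ]
203.2 [-0.31 -0.86 -0.  ]
210.2 [-0.41 -0.82 -0.  ]
217.2 [-0.51 -0.76 -0.  ]
224.2 [-0.6  -0.69 -0.  ]
231.2 [-0.68 -0.62 -0.  ]
238.2 [-0.75 -0.53 -0.  ]
245.2 [-0.81 -0.43 -0.  ]
252.2 [-0.85 -0.33 -0.  ]
259.2 [-0.89 -0.22 -0.  ]
266.2 [-0.91 -0.12 -0.  ]
273.2 [-0.92 -0.   -0.  ]
```

Now a short push first, to check the behaviour.

```bash
python3 -m inch '[{"claw":0,"tx":0.5,"ty":-0.8,"tz":0,"twist":0},{"claw":0,"tx":0.35,"ty":-0.85,"tz":0,"twist":0},{"claw":0,"tx":0.25,"ty":-0.9,"tz":0,"twist":0},{"claw":0,"tx":0.15,"ty":-0.9,"tz":0,"twist":0},{"claw":0,"tx":0,"ty":-0.9,"tz":0,"twist":0},{"claw":0,"tx":-0.1,"ty":-0.9,"tz":0,"twist":0}]';python3 plan.py 18 7; python3 -c "
from h import *
cv2.imwrite('pics/w4.png',robot.read_camera('wrist')[:,:,::-1])
"
```

```text
clock: 5.43
position: [0.4425, -0.0511, 0.2452]
tcp_rot: [0.001, 1.0, 0.0, 0.001]
contact_force: [-0.3, 4.5, 3.2]
finger_gap: 0.0001
pos [ 0.4425 -0.0511  0.2452] gap 0.0001 f [-0.3  4.5  3.2] r 0.0752 ang -169.9 q6 -1.94
-162.9 [-0.23 -0.89  0.  ]
-155.9 [-0.32 -0.86  0.  ]
-148.9 [-0.42 -0.81  0.  ]
-141.9 [-0.52 -0.75  0.  ]
-134.9 [-0.61 -0.68  0.  ]
-127.9 [-0.69 -0.61  0.  ]
-120.9 [-0.76 -0.52  0.  ]
-113.9 [-0.81 -0.42  0.  ]
-106.9 [-0.86 -0.32  0.  ]
-99.9 [-0.89 -0.21  0.  ]
-92.9 [-0.91 -0.1   0.  ]
-85.9 [-0.92  0.01  0.  ]
-78.9 [-0.91  0.12  0.  ]
-71.9 [-0.89  0.23  0.  ]
-64.9 [-0.85  0.34  0.  ]
-57.9 [-0.8   0.44  0.  ]
-50.9 [-0.74  0.53  0.  ]
-43.9 [-0.67  0.62  0.  ]
```

View pics/w4.png

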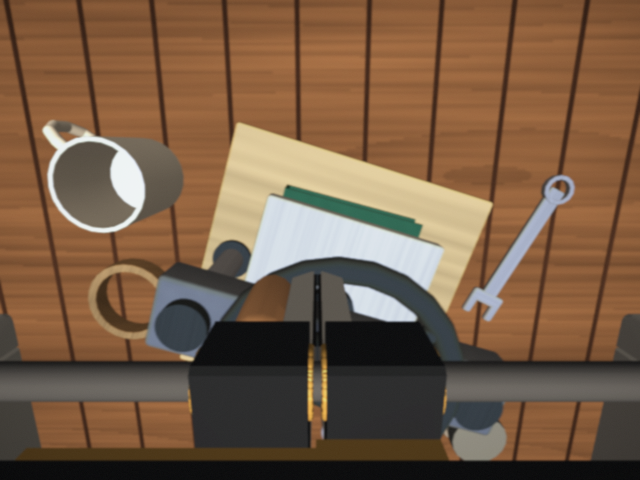

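The fingers are in contact with the handle on its clockwise side and it is moving, with a 4.5 N force as expected. I'll continue.

```bash
python3 -m inch '[{"claw":0,"tx":-0.23,"ty":-0.89,"tz":0,"twist":0},{"claw":0,"tx":-0.32,"ty":-0.86,"tz":0,"twist":0},{"claw":0,"tx":-0.42,"ty":-0.81,"tz":0,"twist":0},{"claw":0,"tx":-0.52,"ty":-0.75,"tz":0,"twist":0},{"claw":0,"tx":-0.61,"ty":-0.68,"tz":0,"twist":0},{"claw":0,"tx":-0.69,"ty":-0.61,"tz":0,"twist":0},{"claw":0,"tx":-0.76,"ty":-0.52,"tz":0,"twist":0},{"claw":0,"tx":-0.81,"ty":-0.42,"tz":0,"twist":0},{"claw":0,"tx":-0.86,"ty":-0.32,"tz":0,"twist":0},{"claw":0,"tx":-0.89,"ty":-0.21,"tz":0,"twist":0}]';python3 plan.py 18 7; python3 -c "
from h import *
cv2.imwrite('pics/w5.png',robot.read_camera('wrist')[:,:,::-1])
"
```

```text
clock: 6.32
position: [0.5041, -0.1113, 0.2441]
tcp_rot: [0.0, 1.0, -0.0, -0.0]
contact_force: [-4.0, 0.0, 1.8]
finger_gap: 0.0007
pos [ 0.5041 -0.1113  0.2441] gap 0.0007 f [-4.   0.   1.8] r 0.0744 ang -99.6 q6 -2.01
-92.6 [-0.9  -0.16 -0.  ]
-85.6 [-0.92  0.01 -0.  ]
-78.6 [-0.91  0.13 -0.  ]
-71.6 [-0.88  0.24 -0.  ]
-64.6 [-0.85  0.34 -0.  ]
-57.6 [-0.8   0.44 -0.  ]
-50.6 [-0.74  0.54 -0.  ]
-43.6 [-0.67  0.62 -0.  ]
-36.6 [-0.59  0.7  -0.  ]
-29.6 [-0.5   0.77 -0.  ]
-22.6 [-0.4   0.82 -0.  ]
-15.6 [-0.3   0.87 -0.  ]
-8.6 [-0.19  0.9  -0.  ]
-1.6 [-0.08  0.91 -0.  ]
5.4 [ 0.03  0.92 -0.  ]
12.4 [0.14 0.9  0.  ]
19.4 [0.25 0.88 0.  ]
26.4 [0.36 0.84 0.  ]
```

View pics/w5.png

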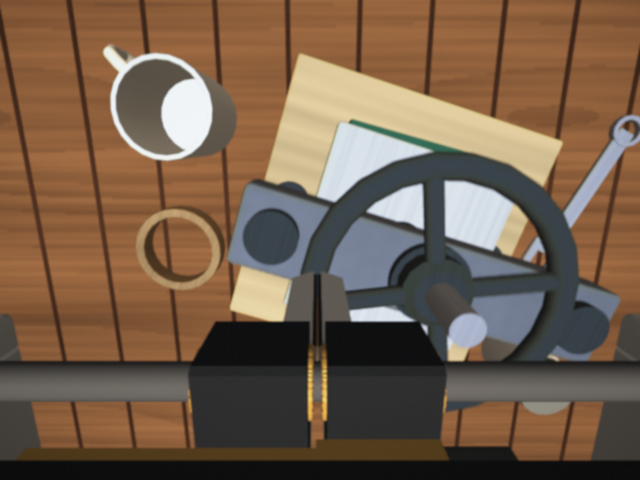

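The handle is now ahead of the fingers and hidden behind them, with a reaction of 4 N along -x and a clean tangent. I'll continue through the far side.

```bash
python3 -m inch '[{"claw":0,"tx":-0.9,"ty":-0.14,"tz":0,"twist":0},{"claw":0,"tx":-0.92,"ty":0.01,"tz":0,"twist":0},{"claw":0,"tx":-0.91,"ty":0.13,"tz":0,"twist":0},{"claw":0,"tx":-0.88,"ty":0.24,"tz":0,"twist":0},{"claw":0,"tx":-0.85,"ty":0.34,"tz":0,"twist":0},{"claw":0,"tx":-0.8,"ty":0.44,"tz":0,"twist":0},{"claw":0,"tx":-0.74,"ty":0.54,"tz":0,"twist":0},{"claw":0,"tx":-0.67,"ty":0.62,"tz":0,"twist":0},{"claw":0,"tx":-0.59,"ty":0.7,"tz":0,"twist":0},{"claw":0,"tx":-0.5,"ty":0.77,"tz":0,"twist":0}]';python3 plan.py 18 7; python3 -c "
from h import *
cv2.imwrite('pics/s6.png',robot.read_camera('scene')[100:340,200:480,::-1].repeat(2,0).repeat(2,1))
"
```

```text
clock: 7.2
position: [0.5819, -0.0742, 0.2443]
tcp_rot: [0.0, 1.0, -0.0, 0.0]
contact_force: [-0.7, -4.0, -1.4]
finger_gap: 0.0005
pos [ 0.5819 -0.0742  0.2443] gap 0.0005 f [-0.7 -4.  -1.4] r 0.0748 ang -28.9 q6 -1.89
-21.9 [-0.41  0.82 -0.  ]
-14.9 [-0.29  0.87 -0.  ]
-7.9 [-0.18  0.9  -0.  ]
-0.9 [-0.07  0.91 -0.  ]
6.1 [ 0.04  0.91 -0.  ]
13.1 [ 0.15  0.9  -0.  ]
20.1 [ 0.26  0.88 -0.  ]
27.1 [ 0.37  0.84 -0.  ]
34.1 [ 0.47  0.79 -0.  ]
41.1 [ 0.56  0.73 -0.  ]
48.1 [ 0.64  0.65 -0.  ]
55.1 [ 0.72  0.57 -0.  ]
62.1 [ 0.78  0.48 -0.  ]
69.1 [ 0.83  0.38 -0.  ]
76.1 [ 0.87  0.27 -0.  ]
83.1 [ 0.9   0.17 -0.  ]
90.1 [ 0.91  0.05 -0.  ]
97.1 [ 0.91 -0.06 -0.  ]
```

View pics/s6.png

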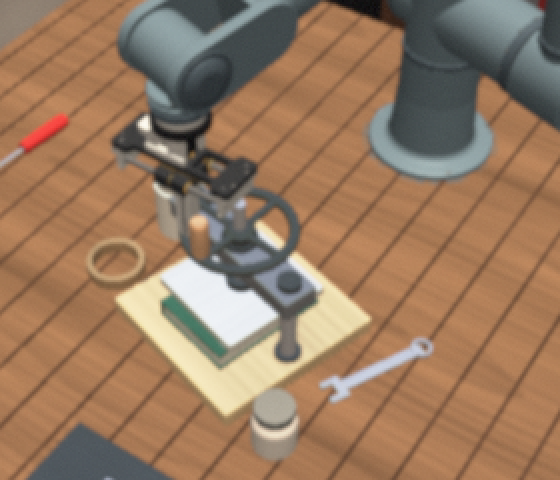

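The handle, at (200,235) in the crop, is on the far side just ahead of the fingers. Everything else is untouched.

```bash
python3 -m inch '[{"claw":0,"tx":-0.41,"ty":0.82,"tz":0,"twist":0},{"claw":0,"tx":-0.29,"ty":0.87,"tz":0,"twist":0},{"claw":0,"tx":-0.18,"ty":0.9,"tz":0,"twist":0},{"claw":0,"tx":-0.07,"ty":0.91,"tz":0,"twist":0},{"claw":0,"tx":0.04,"ty":0.91,"tz":0,"twist":0},{"claw":0,"tx":0.15,"ty":0.9,"tz":0,"twist":0},{"claw":0,"tx":0.26,"ty":0.88,"tz":0,"twist":0},{"claw":0,"tx":0.37,"ty":0.84,"tz":0,"twist":0},{"claw":0,"tx":0.47,"ty":0.79,"tz":0,"twist":0},{"claw":0,"tx":0.56,"ty":0.73,"tz":0,"twist":0}]';python3 plan.py 18 7; python3 -c "
from h import *
cv2.imwrite('pics/s7.png',robot.read_camera('scene')[100:340,200:480,::-1].repeat(2,0).repeat(2,1))
"
```

```text
clock: 8.08
position: [0.572, 0.0124, 0.2447]
tcp_rot: [0.0, 1.0, 0.0, 0.001]
contact_force: [2.7, -2.2, -1.3]
finger_gap: 0.0004
pos [0.572  0.0124 0.2447] gap 0.0004 f [ 2.7 -2.2 -1.3] r 0.0749 ang 42.2 q6 -1.75
49.2 [ 0.65  0.64 -0.  ]
56.2 [ 0.73  0.55 -0.  ]
63.2 [ 0.79  0.46 -0.  ]
70.2 [ 0.84  0.36 -0.  ]
77.2 [ 0.88  0.26 -0.  ]
84.2 [ 0.9   0.15 -0.  ]
91.2 [ 0.92  0.04 -0.  ]
98.2 [ 0.91 -0.08 -0.  ]
105.2 [ 0.9  -0.19 -0.  ]
112.2 [ 0.87 -0.29 -0.  ]
119.2 [ 0.82 -0.4  -0.  ]
126.2 [ 0.77 -0.5  -0.  ]
133.2 [ 0.7  -0.59 -0.  ]
140.2 [ 0.63 -0.67 -0.  ]
147.2 [ 0.54 -0.74 -0.  ]
154.2 [ 0.45 -0.8  -0.  ]
161.2 [ 0.35 -0.85 -0.  ]
168.2 [ 0.24 -0.88 -0.  ]
```

View pics/s7.png

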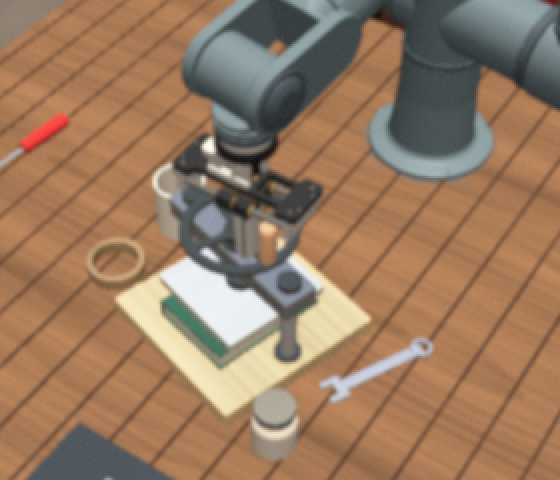

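The handle, at (268,242) in the crop, is still ahead of the fingers. I'll continue to finger angle of about 147°, which stops short of the end.

```bash
python3 -m inch '[{"claw":0,"tx":0.65,"ty":0.64,"tz":0,"twist":0},{"claw":0,"tx":0.73,"ty":0.55,"tz":0,"twist":0},{"claw":0,"tx":0.79,"ty":0.46,"tz":0,"twist":0},{"claw":0,"tx":0.84,"ty":0.36,"tz":0,"twist":0},{"claw":0,"tx":0.88,"ty":0.26,"tz":0,"twist":0},{"claw":0,"tx":0.9,"ty":0.15,"tz":0,"twist":0},{"claw":0,"tx":0.92,"ty":0.04,"tz":0,"twist":0},{"claw":0,"tx":0.91,"ty":-0.08,"tz":0,"twist":0},{"claw":0,"tx":0.9,"ty":-0.19,"tz":0,"twist":0},{"claw":0,"tx":0.87,"ty":-0.29,"tz":0,"twist":0},{"claw":0,"tx":0.82,"ty":-0.4,"tz":0,"twist":0},{"claw":0,"tx":0.77,"ty":-0.5,"tz":0,"twist":0},{"claw":0,"tx":0.7,"ty":-0.59,"tz":0,"twist":0},{"claw":0,"tx":0.63,"ty":-0.67,"tz":0,"twist":0},{"claw":0,"tx":0.54,"ty":-0.74,"tz":0,"twist":0}]';python3 plan.py 6 3; python3 -c "
from h import *
cv2.imwrite('pics/s8.png',robot.read_camera('scene')[160:310,250:430,::-1].repeat(4,0).repeat(4,1))
cv2.imwrite('pics/w8.png',robot.read_camera('wrist')[:,:,::-1])
"
```

```text
clock: 9.38
position: [0.4524, 0.0009, 0.2444]
tcp_rot: [0.0, 1.0, 0.0, -0.001]
contact_force: [1.5, 3.2, 2.7]
finger_gap: 0.0008
pos [0.4524 0.0009 0.2444] gap 0.0008 f [1.5 3.2 2.7] r 0.075 ang 148.8 q6 -1.82
151.8 [ 0.2  -0.34 -0.  ]
154.8 [ 0.18 -0.35 -0.  ]
157.8 [ 0.16 -0.36 -0.  ]
160.8 [ 0.14 -0.37 -0.  ]
163.8 [ 0.12 -0.37 -0.  ]
166.8 [ 0.1  -0.38 -0.  ]
```

View pics/s8.png

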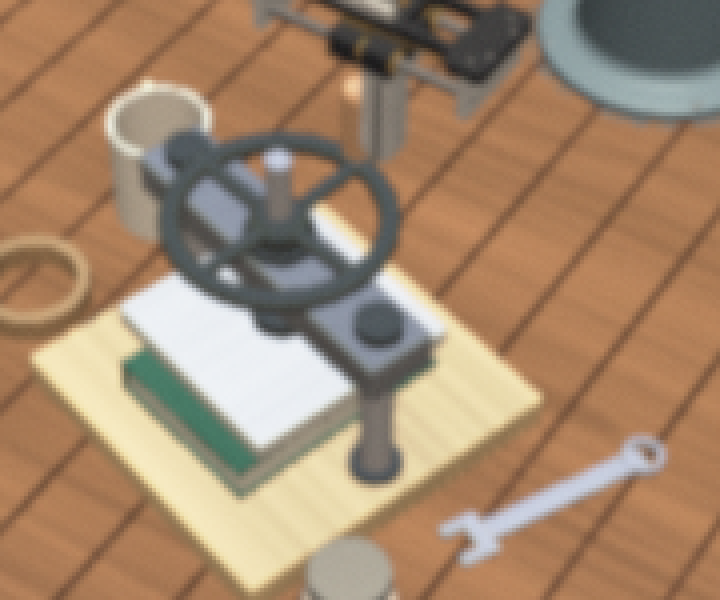

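View pics/w8.png

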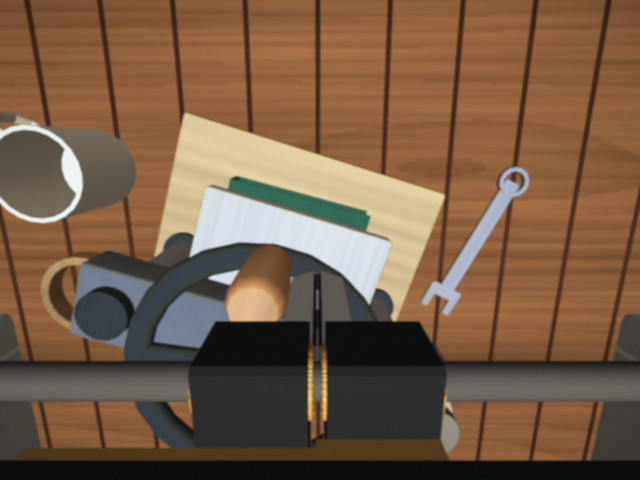

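```bash
python3 - <<'E'
from h import *
s=robot.get_state()
for u in (226,286):print(onz('wrist',(u,300),.269,s))
c=np.array([.5165,-.038])
for a in(163,166,169,172,175,177.4):
    t=np.radians(a);p=[*(c+.075*np.array([np.cos(t),np.sin(t)])),.269];print(a,proj('wrist',p,s),proj('scene',p))
E
```

```text
[ 0.43969033 -0.03462919  0.269     ]
[ 0.43972974 -0.01128617  0.269     ]
163 [274.09407654 311.97805244] [341.13875864 182.25944499]
166 [264.35163288 309.52333347] [340.16201    181.50044039]
169 [254.47074538 307.53204444] [339.13130734 180.77885505]
172 [244.48804311 306.01360424] [338.04948569 180.09637452]
175 [234.44088701 304.9752213 ] [336.91947739 179.45457925]
177.4 [226.38217973 304.49354669] [335.98280451 178.97143057]
```

The grip top spans x 226 to about 289 in the wrist view, which puts the handle at about 168°. The scene image's 3.3 px offset from the start agrees. About 9.4° remain.

```bash
python3 -m inch '[{"claw":0,"tx":0.2,"ty":-0.34,"tz":0,"twist":0},{"claw":0,"tx":0.18,"ty":-0.35,"tz":0,"twist":0},{"claw":0,"tx":0.16,"ty":-0.36,"tz":0,"twist":0},{"claw":0,"tx":0,"ty":0,"tz":0,"twist":0}]';python3 plan.py 3 2; python3 - <<'E'
from h import *
s=robot.get_state()
cv2.imwrite('pics/w9.png',robot.read_camera('wrist')[200:360,180:380,::-1].repeat(3,0).repeat(3,1))
cv2.imwrite('pics/s9.png',robot.read_camera('scene')[160:310,250:430,::-1].repeat(4,0).repeat(4,1))
c=np.array([.5165,-.038])
for a in(172,175,177.4,180):
    t=np.radians(a);p=[*(c+.075*np.array([np.cos(t),np.sin(t)])),.269];print(a,proj('wrist',p,s))
E
```

```text
clock: 9.82
position: [0.4476, -0.0099, 0.244]
tcp_rot: [0.001, 1.0, -0.0, -0.001]
contact_force: [-0.6, 1.3, -1.1]
finger_gap: 0.0004
pos [ 0.4476 -0.0099  0.244 ] gap 0.0004 f [-0.6  1.3 -1.1] r 0.0744 ang 157.8 q6 -1.85
159.8 [ 0.15 -0.22  0.  ]
161.8 [ 0.09 -0.25  0.  ]
163.8 [ 0.08 -0.25  0.  ]
172 [269.83695707 316.96617455]
175 [259.88446568 315.93512777]
177.4 [251.89456294 315.45378162]
180 [243.23502589 315.27876011]
```

View pics/w9.png

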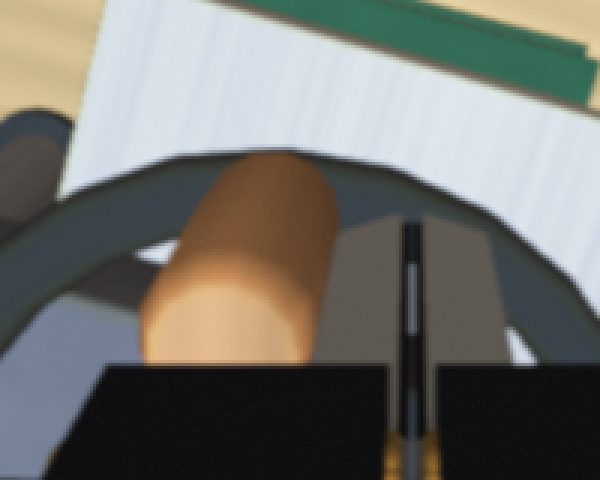

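View pics/s9.png

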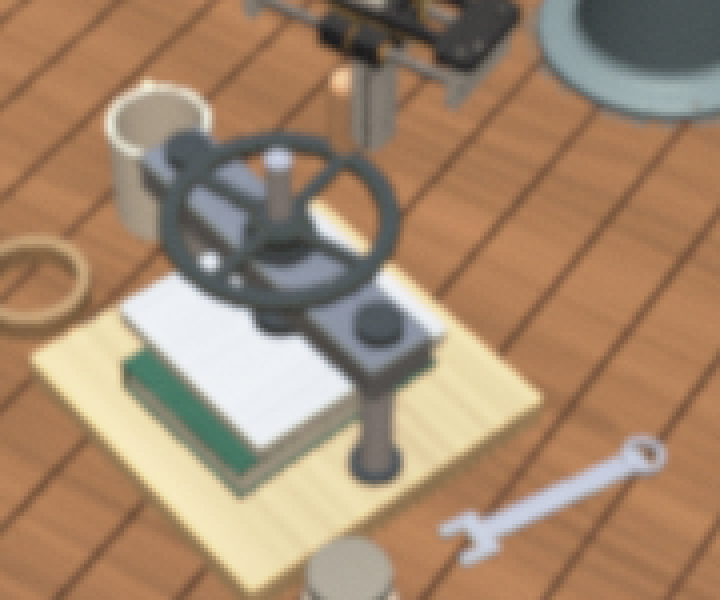

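The handle is at about 175–177° against 177° at the start, and its left edge in the scene view (x=330) is back where it began. I'll back off and rise.

```bash
python3 -m inch '[{"claw":0,"tx":-0.2,"ty":0.7,"tz":0,"twist":0},{"claw":0,"tx":0,"ty":1.5,"tz":0,"twist":0},{"claw":0,"tx":0,"ty":1.5,"tz":0,"twist":0},{"claw":0,"tx":0,"ty":0,"tz":-3,"twist":0},{"claw":0,"tx":0,"ty":0,"tz":-3,"twist":0},{"claw":0,"tx":0,"ty":0,"tz":-3,"twist":0},{"claw":0,"tx":0,"ty":0,"tz":-3,"twist":0},{"claw":0,"tx":0,"ty":0,"tz":-3,"twist":0},{"claw":0,"tx":0,"ty":0,"tz":-3,"twist":0},{"claw":0,"tx":0,"ty":3.5,"tz":0,"twist":0},{"claw":0,"tx":0,"ty":3.5,"tz":0,"twist":0},{"claw":0,"tx":0,"ty":3.5,"tz":0,"twist":0},{"claw":0,"tx":0,"ty":3.5,"tz":0,"twist":0},{"claw":0,"tx":0,"ty":3.5,"tz":0,"twist":0},{"claw":0,"tx":0,"ty":3.5,"tz":0,"twist":0},{"claw":0,"tx":0,"ty":3.5,"tz":0,"twist":0},{"claw":0,"tx":0,"ty":3.5,"tz":0,"twist":0},{"claw":0,"tx":0,"ty":3.5,"tz":0,"twist":0},{"claw":0,"tx":0,"ty":0,"tz":0,"twist":0},{"claw":0,"tx":0,"ty":0,"tz":0,"twist":0}]'
python3 - <<'E'
from h import *
a=robot.read_camera('top')[:,:,::-1];cv2.imwrite('pics/topE_full.png',a)
cv2.imwrite('pics/topE.png',cv2.resize(a[190:330,260:440],None,fx=4.2,fy=4.2,interpolation=2))
b=robot.read_camera('scene')[:,:,::-1];cv2.imwrite('pics/scE.png',cv2.resize(b[160:310,250:430],None,fx=4,fy=4,interpolation=2))
h=cv2.cvtColor(np.ascontiguousarray(a),cv2.COLOR_BGR2HSV)[265:290,322:350];m=((h[...,0]<18)&(h[...,1]>70)&(h[...,2]>150)).astype(np.uint8)
print(cv2.connectedComponentsWithStats(m)[2:])
E
```

```text
clock: 11.58
position: [0.4499, 0.3442, 0.4238]
tcp_rot: [-0.001, 1.0, -0.001, -0.0]
contact_force: [-0.3, 1.0, -0.4]
finger_gap: 0.0006
(array([[  0,   0,  28,  25, 635],
       [  9,   7,   9,   9,  65]], dtype=int32), array([[13.55748031, 12.08188976],
       [12.93846154, 11.2       ]]))
```

View pics/topE.png

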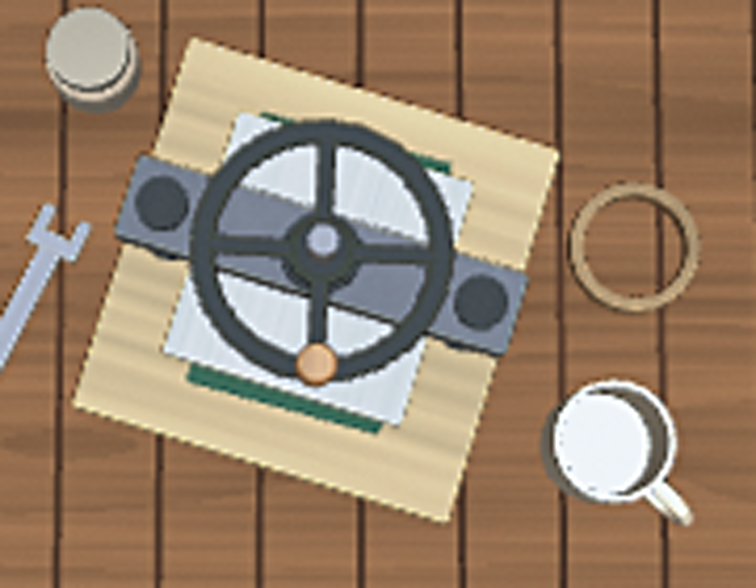

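View pics/scE.png

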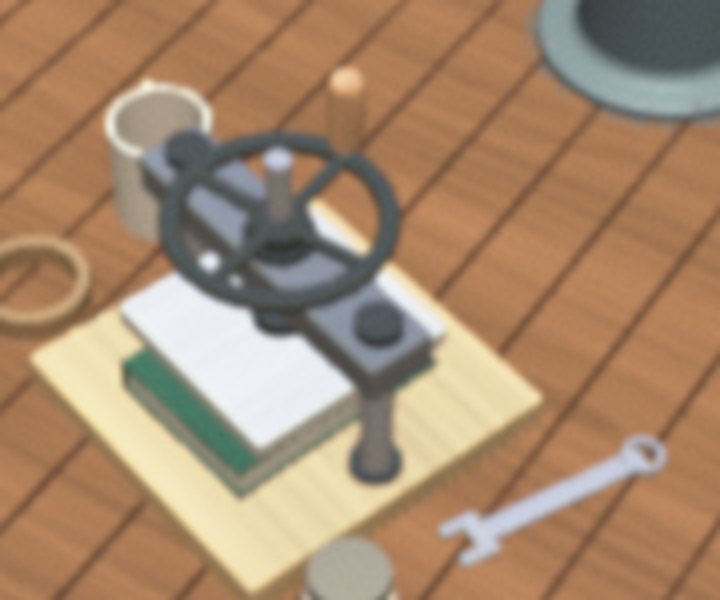

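View pics/topE_full.png

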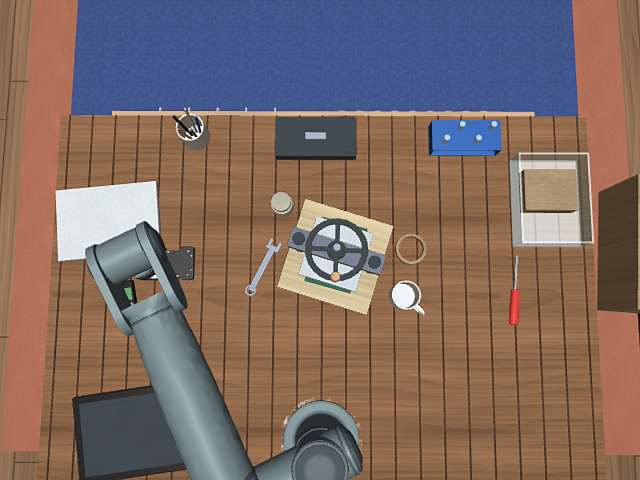

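The handle blob is at (334.9,276.2) against (335.0,276.06) at the start. The platen has visibly risen and everything else is in place, so I'm handing in.

```bash
python3 -c "
from cell import robot
print(robot.hand_in())"
```

```text
the job is handed in; nothing more can be done
None
```

I opened the press by one full anticlockwise turn and handed the job in at about 12 s; `hand_in` gives no verdict. I pushed the handle round with the closed fingertips from behind, at a steady force of about 4 N, then backed off, rose and moved clear.

**Last checks:**
- **Handle:** in the top view it sits within 0.2 px (under 1 mm) of where it started.
- **Platen and screw:** both visibly rose, which fits one turn.
- **Bystanders:** the book, mug, jar, wrench, tape and screwdriver look unmoved in the last pictures. The phone was mostly hidden by the arm in the last top view, so I couldn't fully check it. The arm stayed well above it.
- **Robot contact:** the measured force at the end was about 1 N, the noise level, with the tool well clear.

**Disagreements:**
- The top and scene cameras differed by 5–7 mm in y for the handle and screw, so I used the wrist camera's two views.
- Those two views put the handle top about 7 mm and the screw end about 4 mm below the stated heights.

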